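# Level the flower counter's riser shelf and keep the spirit level pressed on it

## Robot

A 7-joint arm with a two-finger parallel gripper is mounted at the origin on the work surface. World frame = base frame: x ahead of the robot, y to its left, z up, the work surface at z = 0. Lengths are in mm, angles in rad, forces in N, time in s.
With the tool pointing down it reaches from about 400 to 850 mm from the base axis. Payload 4.5 kg.
Tool frame: the origin (TCP) lies between the finger pads; the fingertips stand 14 mm ahead of it and the grasp point (between the pads) lies 5 mm behind it (manip.nose_length is the distance from the TCP to the fingertips, in mm); z points along the fingers, y is the line along which they close (so a half turn about z gives the same grasp; the last joint's range is limited). The gripper opens to 85 mm and grips with 20 to 120 N. Pads are 22 mm wide; open, the fingers measure 114 mm over their backs; the gripper's body (76 mm by 85 mm) begins 54 mm behind the grasp point. The pads swing forward as they close: fully open they stand 13 mm farther back than shut.
Start: joints at [-1.214, 0.689, -0.195, 1.565, 0.157, 0.902, -0.215], TCP at [198.246, 592.751, 223.117] pointing down, gripper open.
Joint ranges: [-3.01, 3.01], [-0.46, 2.08], [-1.47, 1.51], [0.13, 2.56], [-1, 4.14], [0.04, 2.09], [-2.66, 2.66]. Speed limits (rad/s): [2.57, 2.57, 3.14, 3.14, 3.14, 3.14, 3.14].

## Interface

Orientations are given as [roll, pitch, yaw] about the fixed x, y, z axes, in that order (R = Rz(yaw) Ry(pitch) Rx(roll)).
In Python, from plant import manip, optics gives the robot as it stands.
- The arm moves only by the shell command python3 -m inch 'ROWS' [OPENING] [FORCE]. ROWS is JSON, a list of rows, each a list of 4 numbers: the shift along the tool's x, y, z normalised to -1 to 1, where 1 is 0.075 m, then the turn about the tool's z normalised to -1 to 1, where 1 is pi rad. In form: [[dx, dy, dz, roll], ...]. A call has 1 to 20 rows; each row shifts and turns the commanded pose from where the row before left it, along the tool's axes as they then stand; what a row does not reach is not made up. A row lasts 1/10 s, in which the tool goes at most 50 mm and 8.59 degrees, less where a joint would pass 70% of its speed; a pose out of reach is approached as far as the arm can. A call with a number of a shift or a turn outside -1 to 1 is refused whole. A call with a gripper value outside its range is refused whole. OPENING is the gripper command: -1 is fully open, 1 is shut, values between are in proportion, set as the call begins (- or left out, the last holds). The fingers move at their own pace and stop on an object; FORCE is the grip in N (left out, the last holds). Time passes only in rows, so rows that do not move let the fingers close. It gives the time, the measured TCP pose, the force, the opening and the grip force at its end, in the units of the state.
- manip.get_obs(): the state, without advancing time (a new reading comes with each control period).
- optics.read_camera(name): name is "side" or "top"; returns the picture (480x640x3 uint8, red, green, blue); there is no depth.
- optics.calibration(name): a dict with "mtx" (3x3 intrinsics, pixels), "R" (3x3) and "t" (3): a world point X has camera coordinates R X + t. Camera axes: x right, y down, z forward; pixel columns grow to the right and rows downward; lengths in mm; the calibration is good to about 2 mm. A picture is of the moment at which its call begins. calibration takes no time and is no camera call.
- manip.finish_job(): hands the job in; it is judged then, once.
The state is a dict: "time_s": time; "qpos": joint angles; "qd": joint speeds; "joint_torque": joint torques, N m; "position": TCP position; "ee_rot": TCP orientation; "contact_force": force on the tool from outside, world axes, zero at the start; "wrist_torque": the same for the moment, N m; "grip_width": opening from 0.0 (shut) to 1.0 (fully open); "grip_force": force on a finger pad.
Only numpy, scipy, OpenCV 4.12 (cv2) and the standard library are available. Lean on these libraries where they do the work, as an engineer would, in place of code of your own. Each camera call takes 0.05 s, during which the arm holds its last target. There are 200 camera calls.

## Task

The oak riser on the florist's table sags at its levelling foot. Pick up the yellow spirit level and, without dropping it, stand it upright on its base on the clear part of the riser, lengthways along the board; then turn the black hand knob of the levelling foot until the bubble sits centred between the two lines. Finish with your hand back on the level, pressing it down on the board with roughly a kilo of hand pressure, the bubble still centred, and stay like that (the program ends while pressing) so that I can run up the lock nut; leave the other things on the table where they are.

Things in the scene. Friction and masses are not known exactly. Their poses are not given: they have to be found in the camera images.
- level_mid (a point): Yellow box-section spirit level, 230 mm long (x axis), 22 mm thick (y), 46 mm high (z up), about 0.3 kg; starts standing on its base on the table, left or right of the riser. This point is its centre, 23 mm above its base. The vial is in the middle of its top edge, read from above through a flush clear cover that may be pressed on.
- bubble (a joint): Position of the white bubble (14 mm long) in the level's green vial, m: 0 = centred between the two black lines, positive = shifted towards the level's own +x end; the bubble goes to the higher end, 0.8 mm per milliradian of tilt, and takes about 1 s to settle. It touches a line at 0.0025. It stops at 0.0125.
- shelf_mid (a point): Centre of the top face of the riser's oak board: 440 mm long (y axis), 200 mm deep (x axis), top 100 mm above the table. Its +y (left) end stands on two fixed legs 190 mm from here; its -y end is carried by the levelling foot, 180 mm from here, and starts 2 to 5 mm low. It tilts only along its length. A pot of pink flowers, 62 mm wide, 100 mm high, is fixed on it at x +66, y +160 mm.
- shelf_clear (a point): Point on the board's top face, same axes as shelf_mid, in the middle of the clear strip where the level has room to stand lengthways: at x -35 mm, y +30 mm from shelf_mid (nearer the robot, and towards the fixed legs).
- knob_mid (a point): Centre of the black round hand knob of the levelling foot: 40 mm wide, 26 mm high, on a vertical spindle, underside 24 mm above the board. Clockwise from above raises that end: 1 rad lifts it 1.9 mm and moves the bubble of a level along the board 4.1 mm towards the foot. Grip it at any angle; 0.15 N m turns it, it stays put and keeps its height; 1.2 to 2.5 rad are needed from the start.
- snips: Florist's snips with red handles, 190 mm long, lying flat; bystander on the other side of the riser from the level. Origin at the table, under its middle, 14 mm behind the pivot.
- bucket: Zinc bucket of coral roses, 112 mm wide, about 220 mm high; bystander. Origin at the centre of its underside.
- bud_vase: Glass bud vase with one tulip, 60 mm wide, about 200 mm high; bystander. Origin at the centre of its underside.
- pink_reel: Reel of pink ribbon lying flat, 84 mm wide, 28 mm high; bystander. Origin at the centre of its underside.
- violet_reel: Reel of violet ribbon lying flat, 84 mm wide, 28 mm high; bystander. Origin at the centre of its underside.
- pin_jar: Glass jar of pins, 66 mm wide, 75 mm high; bystander. Origin at the centre of its underside.
- mug: Blue mug, 80 mm wide, 90 mm high; bystander. Origin at the centre of its underside.
Things that resemble listed ones, but are neither listed nor needed, are in the scene too. There is more than one size of the part that bears level_mid; the job needs the larger.

How it is judged:
By the outcome, as a careful person would: the job done as asked, in the order asked, and still so for the second after the job is handed in, while the arm keeps its last pose, push and grip.
It also fails if it takes over 69 s, if anything falls off the work surface, if the arm or the gripper's body presses on something with over 40 N, if the wrist force passes 120 N, or if a joint passes its speed limit or range.

## Working session

There is one attempt and no reset: what is moved stays moved. The work goes in short steps, Python scripts to look and compute and a shell command to move; the robot and the scene stay as the last step left them, time stands still between calls to the robot, and variables do not carry over. Pictures are saved under pics/ and viewed, at most 10 in all, crops included, and the job is handed in when it is done.

```bash
mkdir -p pics; ls; python3 - <<'E'
from plant import manip, optics
import cv2
for n in("top","side"):
    im=optics.read_camera(n); cv2.imwrite(f"pics/{n}0.png",im[:,:,::-1])
    c=optics.calibration(n); print(n,c)
print(manip.get_obs())
E
```

```text
pics
top {'mtx': array([[493.78086497,   0.        , 327.08122741],
       [  0.        , 493.78086497, 241.009876  ],
       [  0.        ,   0.        ,   1.        ]]), 'R': array([[ 0.0255148 , -0.99963553,  0.00882031],
       [-0.98224459, -0.02670938, -0.18569376],
       [ 0.18586167, -0.00392577, -0.98256808]]), 't': array([ -33.80507135,  466.37508587, 1522.56545485])}
side {'mtx': array([[531.9106269 ,   0.        , 328.38282641],
       [  0.        , 531.9106269 , 241.19638609],
       [  0.        ,   0.        ,   1.        ]]), 'R': array([[ 0.90677081, -0.42155396,  0.00767855],
       [-0.20295433, -0.45237701, -0.8684265 ],
       [ 0.36956223,  0.7859054 , -0.49575847]]), 't': array([-448.60142985,  176.21949944, 1385.96900159])}
{'time_s': 0.1, 'qpos': array([-1.21421767,  0.6899274 , -0.19452641,  1.56624107,  0.15732482,
        0.90250764, -0.21507173]), 'qd': array([-0.00059447, -0.00175737,  0.00020795, -0.00132123,  0.00026746,
       -0.00124548, -0.0002216 ]), 'joint_torque': array([-3.25402463e-03, -5.40600765e+01, -1.27134237e+00, -1.58986169e+01,
        9.41646926e-03,  4.35258611e-03, -4.93446180e-06]), 'position': array([198.10792239, 592.13806432, 222.34711996]), 'ee_rot': array([-3.13990894e+00,  1.36826775e-04,  2.81893910e+00]), 'contact_force': array([-0.81643088,  0.37855087,  0.33130996]), 'wrist_torque': array([ 0.01296091, -0.00585134, -0.00797242]), 'grip_force': 0.0, 'grip_width': 0.9978363765912132}
```

View pics/top0.png

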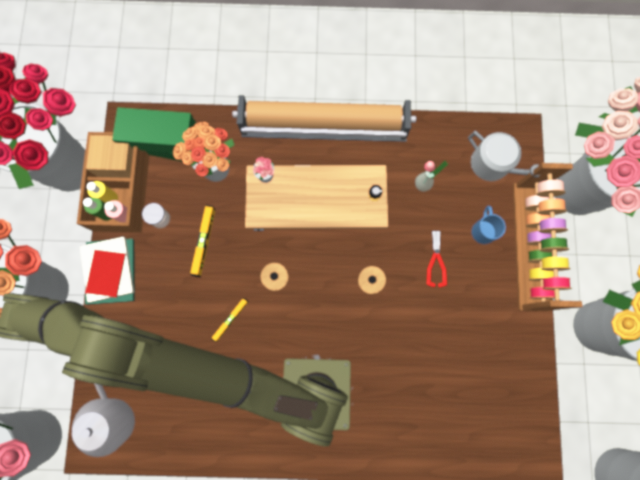

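View pics/side0.png

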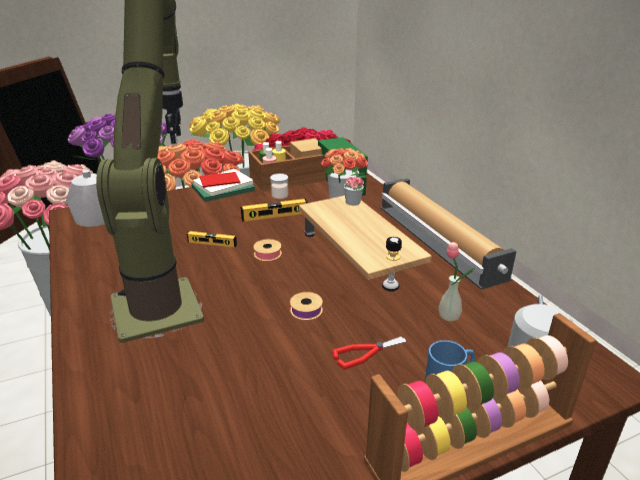

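The top view shows two yellow levels: one at (202,240), about 70 px long, and one at (229,320), about 45 px. The larger one fits the 230 mm level. The board spans (246,166) to (388,227), the knob is at (376,191), and the pot is at (264,168).

```bash
cat > h.py <<'E'
import numpy as np, cv2
from plant import manip, optics
def ray(n,uv,z):
    c=optics.calibration(n); d=c["R"].T@np.linalg.inv(c["mtx"])@np.array([uv[0],uv[1],1.]); o=-c["R"].T@c["t"]
    return o+d*(z-o[2])/d[2]
def proj(n,X):
    c=optics.calibration(n); p=c["mtx"]@(c["R"]@np.array(X,float)+c["t"]); return p[:2]/p[2]
def cnts(im,lo,hi,amin):
    m=cv2.inRange(cv2.cvtColor(im,cv2.COLOR_RGB2HSV),lo,hi)
    m=cv2.morphologyEx(m,cv2.MORPH_CLOSE,np.ones((7,7)))
    return [c for c in cv2.findContours(m,0,1)[0] if cv2.contourArea(c)>amin]
E
python3 - <<'E'
from h import *
im=cv2.imread("pics/top0.png")[:,:,::-1].copy()
np.set_printoptions(precision=1,suppress=True)
for c in cnts(im,(22,150,140),(34,255,255),80):
    (u,v),s,a=cv2.minAreaRect(c); 
    if not 180<u<260: continue
    b=cv2.boxPoints(((u,v),s,a)); P=np.array([ray("top",p,46) for p in b]); 
    e=[P[1]-P[0],P[2]-P[1]]; L=max(e,key=np.linalg.norm)
    print("level",u,v,P.mean(0),np.linalg.norm(e[0]),np.linalg.norm(e[1]),np.degrees(np.arctan2(L[1],L[0])))
for c in cnts(im,(10,40,150),(25,140,255),2000):
    r=cv2.minAreaRect(c); P=np.array([ray("top",p,98) for p in cv2.boxPoints(r)])
    print("board",r,P,P.mean(0))
g=cv2.cvtColor(im,cv2.COLOR_RGB2GRAY)
m=np.zeros_like(g); m[170:222,355:385]=(g[170:222,355:385]<60)*255
c=max(cv2.findContours(m,0,1)[0],key=cv2.contourArea); print("knob",cv2.minEnclosingCircle(c),ray("top",cv2.minEnclosingCircle(c)[0],148))
a=cv2.resize(im[190:350,170:290],None,fx=4,fy=4,interpolation=2)[:600]
b=cv2.resize(im[150:250,340:400],None,fx=5,fy=5,interpolation=2)
o=np.zeros((600,790,3),np.uint8);o[:,:480]=a;o[:500,485:785]=b
cv2.imwrite("pics/crop1.png",o[:,:,::-1])
E
```

```text
level 197.42352294921875 259.5940856933594 [396.5 383.7  46. ] 83.4993526701435 24.837937378102193 -8.141632474519866
level 205.6299591064453 219.70217895507812 [525.5 367.1  46. ] 83.71563382383238 20.580671387411435 -7.881651888311687
board ((316.0, 195.5), (63.0, 144.0), 90.0) [[ 696.4  246.5   98. ]
 [ 709.4 -207.2   98. ]
 [ 505.9 -207.8   98. ]
 [ 493.7  235.    98. ]] [601.4  16.6  98. ]
board ((323.51080322265625, 115.11141204833984), (157.18934631347656, 26.57308006286621), 1.5911403894424438) [[ 823.   251.9   98. ]
 [ 914.3  254.6   98. ]
 [ 914.3 -253.5   98. ]
 [ 822.9 -250.9   98. ]] [868.6   0.5  98. ]
knob ((374.5, 194.0), 3.6401548385620117) [ 595.5 -160.3  148. ]
```

View pics/crop1.png

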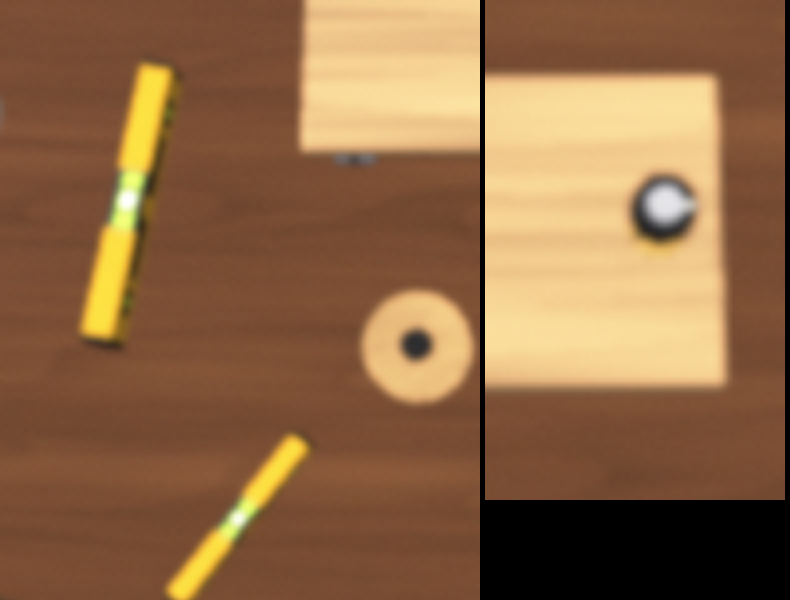

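The crop confirms it. The larger level is the one at (202,240) full-frame, with its ends near (209.7,206.5) and (195,274.5). The small look-alike is at (229,320). The knob disc is at about (375.6,191.6), with a pale index mark on top.

```bash
python3 - <<'E'
from h import *
np.set_printoptions(precision=1,suppress=True)
c=optics.calibration("top"); print("cam",-c["R"].T@c["t"])
a,b=ray("top",(209.3,206.8),46),ray("top",(195.2,274),46); print(a,b,(a+b)/2,np.linalg.norm(a-b),np.arctan2(*(a-b)[1::-1]))
for uv,z in [((246,166),100),((386.2,165),96),((388.2,227),96),((245.5,227.5),100)]: print(uv,ray("top",uv,z))
print("knob",ray("top",(375.6,191.6),146))
im=cv2.imread("pics/side0.png")[:,:,::-1].copy()
g=cv2.cvtColor(im,cv2.COLOR_RGB2GRAY);m=np.zeros_like(g);m[230:260,380:410]=(g[230:260,380:410]<50)*255
k=max(cv2.findContours(m,0,1)[0],key=cv2.contourArea);print(cv2.boundingRect(k),proj("side",(598,-166,137)),proj("side",(590,-163,137)))
print(manip.get_obs()["ee_rot"], proj("side",(470,376,46)))
for C in cnts(im,(20,150,140),(34,255,255),60):
    r=cv2.boundingRect(C)
    if 230<r[0]<310 and 190<r[1]<230: print(r)
E
```

```text
cam [ 176.   -15.4 1582.9]
[567.9 358.5  46. ] [350.8 387.3  46. ] [459.3 372.9  46. ] 219.05797114462183 -0.13194750530245858
(246, 166) [689.3 239.5 100. ]
(386.2, 165) [ 706.7 -201.8   96. ]
(388.2, 227) [ 506.3 -208.6   96. ]
(245.5, 227.5) [491.8 230.  100. ]
knob [ 603.6 -163.8  146. ]
(386, 238, 15, 13) [390.6 245.3] [387.4 245.4]
[-3.1  0.   2.8] [276.  203.7]
```

```bash
cat >> h.py <<'E'
def go(x,y,z,yaw):
    o=manip.get_obs(); p=o["position"]; r,pi,w=o["ee_rot"]
    d=np.array([x,y,z])-p; X=np.array([np.cos(w),np.sin(w)]); Y=np.array([np.sin(w),-np.cos(w)])
    t=-((yaw-w+np.pi/2)%np.pi-np.pi/2)
    print("t",o["time_s"],"pos",p.round(1),"rpy",o["ee_rot"].round(4),"F",o["contact_force"].round(1),"w",round(o["grip_width"],3),o["grip_force"])
    print("units x,y,z:",(d[:2]@X/75).round(3),(d[:2]@Y/75).round(3),(-d[2]/75).round(3),"turn",(t/np.pi).round(4))
def bubble(n,ctr,ang,z,k=6):
    """resample strip along the level (world axis), return profiles; s in mm along axis"""
    im=np.mean([optics.read_camera(n) for _ in range(k)],0).astype(np.float32)
    s=np.arange(-135,135.1,1.); prof=np.zeros((len(s),3))
    for off in np.arange(-5,5.1,1):
        P=[proj(n,(ctr[0]+q*np.cos(ang)-off*np.sin(ang),ctr[1]+q*np.sin(ang)+off*np.cos(ang),z)) for q in s]
        M=np.float32(P)[None]; prof+=cv2.remap(im,M[:,:,0],M[:,:,1],cv2.INTER_CUBIC)[0]/11
    return s,prof,im
def report(s,prof):
    B=prof[:,2]; w=np.clip(B-120,0,None)*(abs(s)<40); yl=(prof[:,0]>150)&(prof[:,2]<110)
    i=np.where(yl)[0]; cs=s[i[i.size and 0]],s[i[-1]]
    inner=s[i[s[i]<0].max()] if 0 else (s[i][s[i]<0].max(), s[i][s[i]>0].min())
    print("bubble cen",((w*s).sum()/w.sum()).round(2),"maxB",B.max().round(0),"outer",cs,"mid",np.mean(cs),"inner",inner,"mid",np.mean(inner))
E
python3 - <<'E'
from h import *
np.set_printoptions(precision=0,suppress=True,linewidth=200)
s,p,im=bubble("top",(459.3,372.9),-0.132,46)
report(s,p); np.savez("base.npz",s=s,p=p)
print(np.c_[s,p][95:176:2].T)
go(459.3,373,150,-0.132)
E
```

```text
bubble cen 0.97 maxB 227.0 outer (np.float64(-109.0), np.float64(112.0)) mid 1.5 inner (np.float64(-20.0), np.float64(21.0)) mid 0.5
[[-40. -38. -36. -34. -32. -30. -28. -26. -24. -22. -20. -18. -16. -14. -12. -10.  -8.  -6.  -4.  -2.   0.   2.   4.   6.   8.  10.  12.  14.  16.  18.  20.  22.  24.  26.  28.  30.  32.  34.  36.
   38.  40.]
 [250. 251. 251. 251. 250. 250. 249. 247. 241. 234. 229. 227. 226. 225. 221. 217. 217. 222. 229. 234. 236. 236. 234. 229. 221. 214. 215. 221. 226. 228. 226. 225. 230. 238. 246. 250. 251. 251. 252.
  252. 252.]
 [217. 218. 218. 218. 218. 218. 218. 219. 223. 230. 236. 241. 242. 242. 239. 235. 233. 234. 236. 238. 239. 240. 239. 237. 234. 232. 235. 240. 243. 245. 241. 234. 223. 215. 215. 217. 219. 220. 221.
  222. 223.]
 [ 64.  64.  64.  64.  65.  68.  74.  84.  93. 102. 108. 112. 113. 113. 115. 123. 142. 171. 197. 217. 224. 226. 217. 200. 170. 140. 122. 113. 113. 113. 110. 106.  99.  90.  82.  73.  68.  66.  65.
   65.  65.]]
t 0.4 pos [198. 593. 223.] rpy [-3.  0.  3.] F [-0.  1. -0.] w 0.996 0.0
units x,y,z: -4.23 -1.673 0.973 turn -0.0607
```

```bash
python3 -m inch '[[-0.2,-0.08,0.04,0],[-0.42,-0.167,0.1,0],[-0.42,-0.167,0.1,0],[-0.42,-0.167,0.1,0],[-0.42,-0.167,0.1,0],[-0.42,-0.167,0.1,0],[-0.42,-0.167,0.1,0],[-0.42,-0.167,0.1,0],[-0.42,-0.167,0.1,0],[-0.42,-0.167,0.1,0],[-0.22,-0.085,0.05,0],[0,0,0,-0.03],[0,0,0,-0.03],[0,0,0,0],[0,0,0,0]]' -1 60; python3 - <<'E'
from h import *
go(460,373,25,-0.132)
E
```

```text
time_s: 1.9
position: [457.6, 373.2, 148.8]
ee_rot: [-3.141, -0.0, 3.004]
contact_force: [-0.2, -0.3, -0.7]
grip_width: 1.001
grip_force: 0.0
t 1.9 pos [457.6 373.2 148.8] rpy [-3.1412 -0.      3.0044] F [-0.2 -0.3 -0.7] w 1.001 0.0
units x,y,z: -0.032 0.001 1.65 turn -0.0016
```

```bash
python3 -m inch '[[-0.03,0,0.15,-0.0016],[0,0,0.3,0],[0,0,0.3,0],[0,0,0.3,0],[0,0,0.3,0],[0,0,0.2,0],[0,0,0.1,0],[0,0,0,0],[0,0,0,0]]' -1 60; python3 - <<'E'
from h import *
go(460,373,25,-0.132)
o=np.hstack([optics.read_camera("top")[160:320,120:280],optics.read_camera("side")[130:290,200:360]])
cv2.imwrite("pics/g1.png",cv2.resize(o,None,fx=2.5,fy=2.5,interpolation=2)[:,:,::-1])
E
```

```text
time_s: 2.8
position: [459.9, 374.3, 25.6]
ee_rot: [3.141, 0.001, 3.012]
contact_force: [-0.3, -0.2, 0.9]
grip_width: 1.0
grip_force: 0.0
t 2.8 pos [459.9 374.3  25.6] rpy [3.1408e+00 7.0000e-04 3.0122e+00] F [-0.3 -0.2  0.9] w 1.0 0.0
units x,y,z: -0.003 -0.017 0.008 turn 0.0008
```

View pics/g1.png

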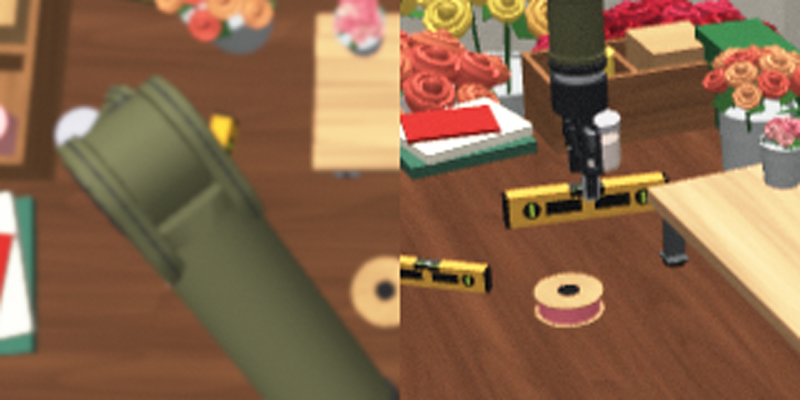

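The side crop shows the fingers around the middle of the level at (585,190). The arm hides it from the top camera. I'll close the gripper and lift.

```bash
python3 -m inch '[[0,0,0,0],[0,0,0,0],[0,0,0,0],[0,0,0,0],[0,0,0,0],[0,0,0,0],[0,0,0,0],[0,0,0,0],[0,0,0,0],[0,0,0,0],[0,0,0,0],[0,0,0,0]]' 1 70; python3 -m inch '[[0,0,-0.1,0],[0,0,-0.2,0],[0,0,-0.3,0],[0,0,-0.4,0],[0,0,-0.4,0],[0,0,-0.4,0],[0,0,-0.3,0],[0,0,-0.2,0],[0,0,0,0],[0,0,0,0]]'; python3 - <<'E'
from h import *
go(562.4,43.5,200,1.608)
E
```

```text
time_s: 4.1
position: [459.8, 374.8, 25.6]
ee_rot: [3.14, 0.001, 3.012]
contact_force: [-0.3, 1.2, 6.5]
grip_width: 0.236
grip_force: 69.8
time_s: 5.1
position: [459.2, 373.0, 197.5]
ee_rot: [-3.14, -0.0, 3.012]
contact_force: [-0.6, -0.1, -3.5]
grip_width: 0.236
grip_force: 68.7
t 5.1 pos [459.2 373.  197.5] rpy [-3.1404e+00 -4.0000e-04  3.0122e+00] F [-0.6 -0.1 -3.5] w 0.236 68.65889305253856
units x,y,z: -1.932 -4.179 -0.034 turn 0.447
```

```bash
python3 -m inch '[[0,0,0,0.02],[0,0,0,0.0427],[0,0,0,0.0427],[0,0,0,0.0427],[0,0,0,0.0427],[0,0,0,0.0427],[0,0,0,0.0427],[0,0,0,0.0427],[0,0,0,0.0427],[0,0,0,0.0427],[0,0,0,0.0427],[0,0,0,0],[0,0,0,0]]'; python3 - <<'E'
from h import *
go(562.4,43.5,200,1.608); print(manip.get_obs()["qpos"])
E
```

```text
time_s: 6.4
position: [458.8, 373.4, 196.6]
ee_rot: [-3.14, 0.002, 1.611]
contact_force: [-0.2, 0.4, -2.7]
grip_width: 0.232
grip_force: 68.7
t 6.4 pos [458.8 373.4 196.6] rpy [-3.1400e+00  1.7000e-03  1.6115e+00] F [-0.2  0.4 -2.7] w 0.232 68.65129869045631
units x,y,z: -4.451 1.201 -0.046 turn 0.0011
[-0.82176522  0.67793601  0.10500766  1.7057205  -0.09466058  0.76524458
 -0.63065364]
```

```bash
python3 -m inch '[[-0.2,0.05,0,0],[-0.4,0.11,0,0],[-0.4,0.11,0,0],[-0.4,0.11,0,0],[-0.4,0.11,0,0],[-0.4,0.11,0,0],[-0.4,0.11,0,0],[-0.4,0.11,0,0],[-0.4,0.11,0,0],[-0.4,0.11,0,0],[-0.4,0.11,0,0],[-0.25,0.05,0,0],[0,0,0,0],[0,0,0,0],[0,0,0,0]]'; python3 - <<'E'
from h import *
go(562.4,43.5,127,1.608)
b=optics.read_camera("side")[160:300,270:470]
cv2.imwrite("pics/g2.png",cv2.resize(b,None,fx=4,fy=4,interpolation=2)[:,:,::-1])
E
```

```text
time_s: 7.9
position: [561.3, 44.5, 197.5]
ee_rot: [-3.141, -0.001, 1.61]
contact_force: [-0.1, 0.4, -3.0]
grip_width: 0.232
grip_force: 68.6
t 7.9 pos [561.3  44.5 197.5] rpy [-3.1409e+00 -1.0000e-03  1.6098e+00] F [-0.1  0.4 -3. ] w 0.232 68.62802728151244
units x,y,z: -0.014 0.014 0.94 turn 0.0006
```

View pics/g2.png

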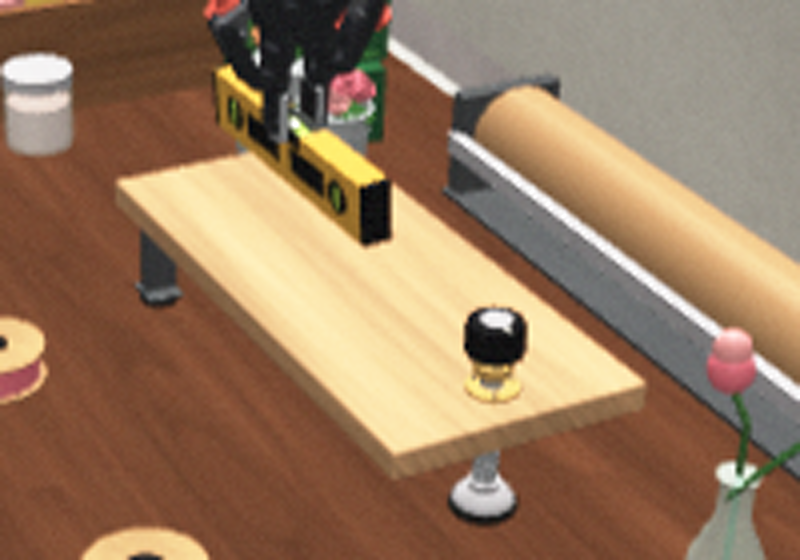

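The level is held upright and lined up with the board, clear of the pot. The knob is in the same view at (495,335). I'll lower it now.

```bash
python3 -m inch '[[0,0.014,0.1,0],[0,0,0.2,0],[0,0,0.2,0],[0,0,0.2,0],[0,0,0.1,0],[0,0,0.06,0],[0,0,0.04,0],[0,0,0.02,0],[0,0,0,0],[0,0,0,0]]'; python3 -m inch '[[0,0,0.008,0],[0,0,0.008,0],[0,0,0.008,0],[0,0,0.008,0],[0,0,0,0]]'
```

```text
time_s: 8.95
position: [563.3, 43.8, 129.0]
ee_rot: [3.141, -0.0, 1.608]
contact_force: [-0.2, -0.2, -3.8]
grip_width: 0.238
grip_force: 68.6
time_s: 9.45
position: [562.9, 43.8, 126.1]
ee_rot: [-3.141, -0.0, 1.608]
contact_force: [0.8, 0.2, -3.7]
grip_width: 0.233
grip_force: 68.6
```

```bash
python3 -m inch '[[0,0,0.008,0],[0,0,0.008,0],[0,0,0,0]]';python3 -m inch '[[0,0,0.007,0],[0,0,0.007,0],[0,0,0,0]]';python3 -m inch '[[0,0,0.007,0],[0,0,0,0],[0,0,0,0]]'
```

```text
time_s: 9.75
position: [562.9, 43.8, 124.9]
ee_rot: [-3.142, -0.0, 1.608]
contact_force: [0.1, 0.1, -3.5]
grip_width: 0.236
grip_force: 68.6
time_s: 10.05
position: [563.1, 43.6, 124.3]
ee_rot: [3.141, 0.0, 1.608]
contact_force: [-1.1, -1.0, 1.4]
grip_width: 0.238
grip_force: 69.0
time_s: 10.35
position: [563.2, 43.6, 124.3]
ee_rot: [3.141, -0.0, 1.608]
contact_force: [-2.3, -0.3, 6.2]
grip_width: 0.238
grip_force: 69.4
```

```bash
python3 -m inch '[[0,0,0,0],[0,0,0,0],[0,0,0,0],[0,0,0,0]]' 0.3 20; python3 -m inch '[[0,0,0,0],[0,0,0,0],[0,0,0,0],[0,0,0,0],[0,0,0,0]]' -0.9 20; python3 -m inch '[[0,0,-0.1,0],[0,0,-0.2,0],[0,0,-0.3,0],[0,0,-0.3,0],[0,0,-0.2,0],[0,0,-0.1,0],[0,0,0,0]]'; python3 - <<'E'
from h import *
go(604.3,-164.4,210,1.608); print(manip.get_obs()["qpos"])
E
```

```text
time_s: 10.75
position: [563.0, 43.8, 123.3]
ee_rot: [3.141, -0.0, 1.608]
contact_force: [-0.6, 0.3, 0.7]
grip_width: 0.347
grip_force: 0.0
time_s: 11.25
position: [562.9, 43.8, 123.4]
ee_rot: [-3.142, -0.0, 1.608]
contact_force: [0.6, 0.0, 0.2]
grip_width: 0.954
grip_force: 0.0
time_s: 11.95
position: [563.6, 43.8, 214.6]
ee_rot: [3.139, -0.0, 1.608]
contact_force: [0.4, 0.2, 0.0]
grip_width: 0.948
grip_force: 0.0
t 11.95 pos [563.6  43.8 214.6] rpy [ 3.1393e+00 -3.0000e-04  1.6080e+00] F [0.4 0.2 0. ] w 0.948 0.0
units x,y,z: -2.794 0.439 0.061 turn -0.0
[-0.18630793  0.61719957  0.04528704  1.76903308 -0.03833163  0.75388274
 -0.0842908 ]
```

```bash
python3 -m inch '[[-0.2,0.03,0,0],[-0.4,0.063,0,0],[-0.4,0.063,0,0],[-0.4,0.063,0,0],[-0.4,0.063,0,0],[-0.4,0.063,0,0],[-0.4,0.063,0,0],[-0.194,0.03,0,0],[0,0,0,0],[0,0,0,0]]'; python3 - <<'E'
from h import *
s,p,im=bubble("top",(562.9,43.8),1.608,146); report(s,p)
np.set_printoptions(precision=0,suppress=True,linewidth=200);print(np.c_[s,p][95:176:3].T)
go(604.3,-164.4,132,1.608)
o=np.hstack([im[150:250,230:410]]).astype(np.uint8)
cv2.imwrite("pics/g3.png",cv2.resize(o,None,fx=4,fy=4,interpolation=2)[:,:,::-1])
E
```

```text
time_s: 12.95
position: [603.1, -163.1, 212.7]
ee_rot: [-3.14, -0.002, 1.609]
contact_force: [-0.2, 1.1, -0.1]
grip_width: 0.95
grip_force: 0.0
bubble cen 1.29 maxB 227.0 outer (np.float64(-113.0), np.float64(111.0)) mid -1.0 inner (np.float64(-11.0), np.float64(15.0)) mid 2.0
[[-40. -37. -34. -31. -28. -25. -22. -19. -16. -13. -10.  -7.  -4.  -1.   2.   5.   8.  11.  14.  17.  20.  23.  26.  29.  32.  35.  38.]
 [253. 253. 252. 249. 239. 231. 233. 233. 226. 220. 225. 236. 242. 246. 243. 235. 232. 235. 233. 231. 239. 249. 252. 252. 252. 253. 253.]
 [225. 225. 225. 225. 231. 244. 250. 250. 247. 243. 246. 250. 251. 251. 249. 245. 247. 250. 249. 242. 229. 222. 223. 224. 224. 225. 225.]
 [ 66.  68.  74.  86.  96. 104. 107. 108. 105. 103. 112. 142. 190. 223. 225. 203. 161. 129. 112. 103.  94.  81.  71.  66.  66.  66.  66.]]
t 13.25 pos [ 604. -163.  214.] rpy [ 3. -0.  2.] F [ 0.  0. -1.] w 0.951 0.0
units x,y,z: -0.019 0.007 1.087 turn 0.0006
```

View pics/g3.png

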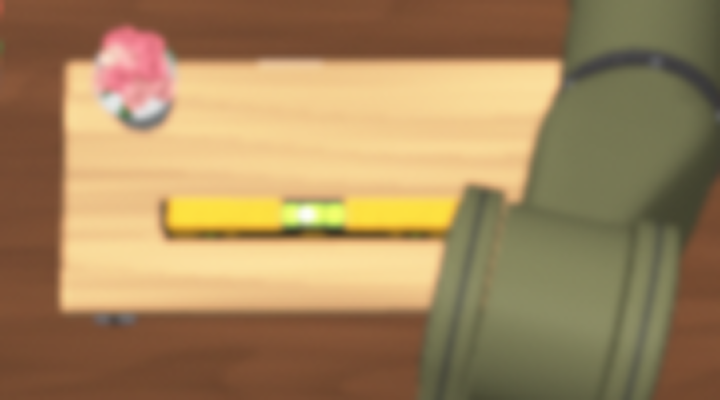

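The level stands lengthways on the board and clear of the pot. The bubble at (308,214) is offset towards the left, the legs end, by about 5 mm. That means roughly 1.25 rad clockwise. I'll go down to the knob.

```bash
cat >> h.py <<'E'
def rep2(s,p):
    d=p[:,0]-p[:,1]; B=p[:,2]; k=abs(s)<45; s,d,B=s[k],d[k],B[k]; f=np.arange(s[0],s[-1],.05); d=np.interp(f,s,d);B=np.interp(f,s,B)
    m=np.argmax(B); v=[f[:m][d[:m]>10].max(), f[m:][d[m:]>10].min()]; b=[f[:m][B[:m]<170].max(), f[m:][B[m:]<170].min()]
    print("vial",np.round(v,1),"bub",np.round(b,1),"offset",round(np.mean(b)-np.mean(v),2))
E
python3 -m inch '[[-0.01,0.007,0.1,0],[0,0,0.2,0],[0,0,0.2,0],[0,0,0.2,0],[0,0,0.2,0],[0,0,0.12,0],[0,0,0.067,0],[0,0,0,0],[0,0,0,0]]';  python3 - <<'E'
from h import *
b=np.load("base.npz"); rep2(b["s"],b["p"])
s,p,im=bubble("top",(562.9,43.8),1.608,146); rep2(s,p)
go(604.3,-164.4,132,1.608)
o=optics.read_camera("side")[170:310,290:490]
cv2.imwrite("pics/g4.png",cv2.resize(o,None,fx=4,fy=4,interpolation=2)[:,:,::-1])
E
```

```text
time_s: 14.15
position: [604.5, -165.3, 132.3]
ee_rot: [3.141, 0.0, 1.608]
contact_force: [-0.2, -0.2, -0.5]
grip_width: 0.948
grip_force: 0.0
vial [-22.8  24.4] bub [-6.1  8. ] offset 0.17
vial [-28.3  20. ] bub [-5.1  7.4] offset 5.3
t 14.45 pos [ 604.4 -165.2  132.3] rpy [3.1408e+00 1.0000e-04 1.6081e+00] F [ 0.7  0.1 -0.4] w 0.949 0.0
units x,y,z: 0.01 -0.001 0.004 turn 0.0
```

View pics/g4.png

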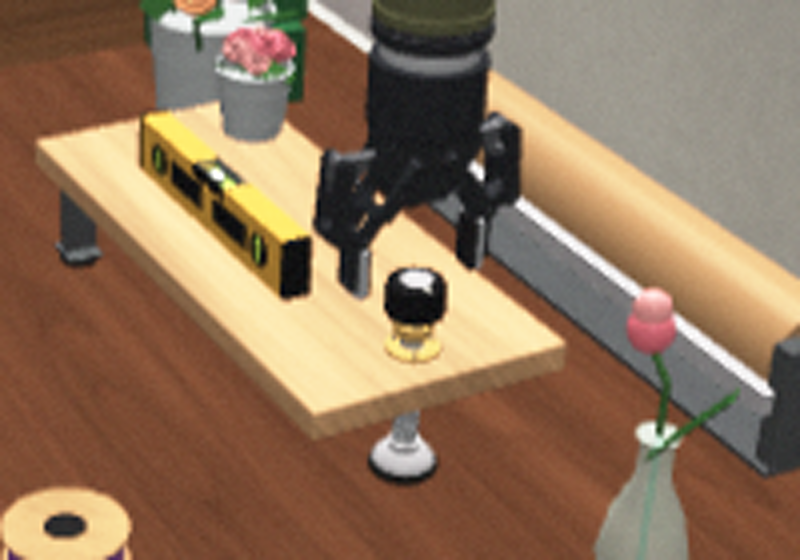

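```bash
python3 - <<'E'
from h import *
for X in [(554,-163,z) for z in (118,131,145)]+[(655,-167,z) for z in (118,131,145)]+[(604,-165,137),(604,-165,150)]: print(X,(proj("side",X)-[290,170])*4)
E
```

```text
(554, -163, 118) [340.47256771 337.89071218]
(554, -163, 131) [341.48654425 320.94963412]
(554, -163, 145) [342.5890291  302.52979793]
(655, -167, 118) [474.00319277 308.98235324]
(655, -167, 131) [475.59399724 292.31558789]
(655, -167, 145) [477.3232648  274.19815294]
(604, -165, 137) [409.30894925 298.80742037]
(604, -165, 150) [410.63324884 281.77734777]
```

The knob at (415,298) is where I measured it. The open fingertips at (355,295) and (470,268) straddle it, but they sit around z 145 because the pads swing back when open. I'll go 8 mm lower and close.

```bash
python3 -m inch '[[0,0,0.055,0],[0,0,0.053,0],[0,0,0,0]]' -1 40; python3 -m inch '[[0,0,0,0],[0,0,0,0],[0,0,0,0],[0,0,0,0],[0,0,0,0],[0,0,0,0],[0,0,0,0],[0,0,0,0],[0,0,0,0],[0,0,0,0]]' 1 40; python3 - <<'E'
from h import *
print(manip.nose_length)
o=optics.read_camera("side")[170:310,290:490]
cv2.imwrite("pics/g5.png",cv2.resize(o,None,fx=4,fy=4,interpolation=2)[:,:,::-1])
E
```

```text
time_s: 14.8
position: [603.5, -165.0, 122.9]
ee_rot: [-3.14, -0.0, 1.608]
contact_force: [0.0, 0.1, 0.2]
grip_width: 0.998
grip_force: 0.0
time_s: 15.8
position: [609.5, -165.0, 125.5]
ee_rot: [3.13, 0.001, 1.609]
contact_force: [7.8, 0.1, 1.2]
grip_width: 0.447
grip_force: 40.2
14.0
```

View pics/g5.png

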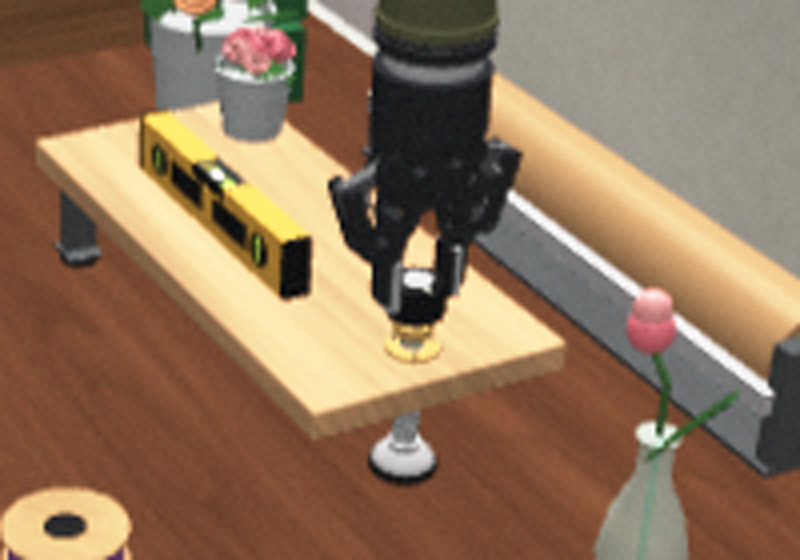

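The knob is gripped. It pulled the hand about 6 mm in +x, so I'll recentre there and turn it 1.2 rad clockwise.

```bash
python3 -m inch '[[0,0.04,0,0],[0,0.04,0,0],[0,0,0,0],[0,0,0,0]]' 1 60; python3 -m inch '[[0,0,0,0.0159],[0,0,0,0.0318],[0,0,0,0.0318],[0,0,0,0.0318],[0,0,0,0.0318],[0,0,0,0.0318],[0,0,0,0.0318],[0,0,0,0.0318],[0,0,0,0.0318],[0,0,0,0.0318],[0,0,0,0.0318],[0,0,0,0.0318],[0,0,0,0.0159],[0,0,0,0],[0,0,0,0],[0,0,0,0],[0,0,0,0],[0,0,0,0],[0,0,0,0],[0,0,0,0]]'; python3 -m inch '[[0,0,0,0],[0,0,0,0],[0,0,0,0],[0,0,0,0],[0,0,0,0],[0,0,0,0],[0,0,0,0],[0,0,0,0],[0,0,0,0],[0,0,0,0]]';python3 - <<'E'
from h import *
s,p,im=bubble("top",(562.9,43.8),1.608,146); rep2(s,p);o=manip.get_obs(); print(o["wrist_torque"],o["ee_rot"])
E
```

```text
time_s: 16.25
position: [609.6, -165.0, 125.6]
ee_rot: [-3.141, 0.0, 1.608]
contact_force: [-5.6, 1.2, 12.0]
grip_width: 0.445
grip_force: 60.6
time_s: 18.25
position: [607.9, -164.0, 125.5]
ee_rot: [-3.138, 0.002, 0.409]
contact_force: [-9.2, 4.6, 15.4]
grip_width: 0.437
grip_force: 61.0
time_s: 19.25
position: [607.9, -164.0, 125.5]
ee_rot: [-3.138, 0.002, 0.409]
contact_force: [-8.5, 3.9, 16.7]
grip_width: 0.436
grip_force: 61.0Traceback (most recent call last):
  File "<stdin>", line 2, in <module>
  File "h.py", line 33, in rep2
    m=np.argmax(B); v=[f[:m][d[:m]>10].max(), f[m:][d[m:]>10].min()]; b=[f[:m][B[:m]<170].max(), f[m:][B[m:]<170].min()]
                       ~~~~~~~~~~~~~~~~~~~^^
    return umr_maximum(a, axis, None, out, keepdims, initial, where)
ValueError: zero-size array to reduction operation maximum which has no identity
```

```bash
python3 -m inch '[[0,0,0,0],[0,0,0,0],[0,0,0,0],[0,0,0,0],[0,0,0,0]]' -0.6 60; python3 - <<'E'
from h import *
np.set_printoptions(precision=0,suppress=True,linewidth=220)
s,p,im=bubble("top",(562.9,43.8),1.608,146); print(np.c_[s,p][::10].T); go(608,-164,125,0.41)
cv2.imwrite("pics/raw.png",im[:,:,::-1]); 
E
```

```text
time_s: 20.05
position: [610.1, -165.0, 123.6]
ee_rot: [-3.141, 0.0, 0.409]
contact_force: [0.3, 0.5, -0.6]
grip_width: 0.803
grip_force: 0.0
[[-135. -125. -115. -105.  -95.  -85.  -75.  -65.  -55.  -45.  -35.  -25.  -15.   -5.    5.   15.   25.   35.   45.   55.   65.   75.   85.   95.  105.  115.  125.  135.]
 [  40.   92.  122.  108.  125.  118.  125.  123.  121.  120.  118.  117.  115.  103.  102.   96.  141.  252.  252.  253.  253.  253.  253.  253.  238.  229.  240.  240.]
 [  39.   92.  123.  109.  126.  119.  126.  124.  122.  120.  119.  117.  115.  104.  103.   97.  127.  223.  224.  224.  225.  225.  225.  225.  189.  185.  201.  201.]
 [  40.   67.   87.   84.   89.   84.   88.   87.   85.   84.   83.   82.   81.   73.   72.   73.   77.   66.   65.   65.   66.   65.   66.   66.   62.  132.  142.  142.]]
t 20.35 pos [ 610. -165.  124.] rpy [-3. -0.  0.] F [0. 0. 1.] w 0.798 0.0
units x,y,z: -0.021 -0.023 -0.017 turn -0.0003[ WARN:0@1.895] global loadsave.cpp:1063 imwrite_ Unsupported depth image for selected encoder is fallbacked to CV_8U.
```

```bash
python3 -m inch '[[0,0,-0.1,0],[0,0,-0.25,0],[0,0,-0.3,0],[0,0,-0.25,0],[0,0,-0.1,-0.0318],[0,0,0,-0.0318],[0,0,0,-0.0318],[0,0,0,-0.0318],[0,0,0,-0.0318],[0,0,0,-0.0318],[0,0,0,-0.0318],[0,0,0,-0.0318],[0,0,0,-0.0318],[0,0,0,-0.0318],[0,0,0,-0.0318],[0,0,0,-0.0318],[0,0,0,0]]' -1; python3 - <<'E'
from h import *
np.set_printoptions(precision=0,suppress=True,linewidth=220)
s,p,im=bubble("top",(562.9,43.8),1.608,146)
try: rep2(s,p)
except Exception: print(np.c_[s,p][::10].T)
go(610,-165,124,1.608)
E
```

```text
time_s: 22.05
position: [610.1, -165.4, 199.3]
ee_rot: [3.141, 0.0, 1.608]
contact_force: [0.4, -0.4, -0.3]
grip_width: 1.001
grip_force: 0.0
vial [-28.  21.] bub [-9.  6.] offset 1.45
t 22.35 pos [ 610. -165.  199.] rpy [-3.  0.  2.] F [ 0.  1. -0.] w 0.999 0.0
units x,y,z: -0.001 -0.002 0.998 turn -0.0003
```

```bash
python3 -m inch '[[0,0,0.1,0],[0,0,0.25,0],[0,0,0.3,0],[0,0,0.23,0],[0,0,0.1,0],[0,0,0,0]]' -0.7 60; python3 -m inch '[[0,0,0,0],[0,0,0,0],[0,0,0,0],[0,0,0,0],[0,0,0,0],[0,0,0,0],[0,0,0,0],[0,0,0,0]]' 1 60; python3 -m inch '[[0,0,0,0.0159],[0,0,0,0.0318],[0,0,0,0.0318],[0,0,0,0.0159],[0,0,0,0],[0,0,0,0],[0,0,0,0]]'; python3 -m inch '[[0,0,0,0],[0,0,0,0],[0,0,0,0],[0,0,0,0],[0,0,0,0],[0,0,0,0]]' -0.7; python3 -m inch '[[0,0,-0.1,0],[0,0,-0.25,0],[0,0,-0.3,0],[0,0,-0.25,0],[0,0,-0.1,-0.0318],[0,0,0,-0.0318],[0,0,0,-0.0318],[0,0,0,0],[0,0,0,0],[0,0,0,0]]'; python3 - <<'E'
from h import *
np.set_printoptions(precision=1,suppress=True,linewidth=220)
s,p,im=bubble("top",(562.9,43.8),1.608,146,10)
try: rep2(s,p)
except Exception: print(np.c_[s,p][::10].T)
go(610,-165,124,1.608); print(p[95:176:3].T)
E
```

```text
time_s: 22.95
position: [609.2, -164.6, 123.9]
ee_rot: [-3.139, -0.001, 1.608]
contact_force: [0.0, 0.3, 0.2]
grip_width: 0.85
grip_force: 0.0
time_s: 23.75
position: [609.5, -165.2, 126.7]
ee_rot: [-3.141, 0.0, 1.608]
contact_force: [-3.6, -0.7, 5.3]
grip_width: 0.441
grip_force: 59.9
time_s: 24.45
position: [609.0, -165.1, 126.7]
ee_rot: [-3.14, 0.0, 1.307]
contact_force: [-4.8, 0.0, 7.3]
grip_width: 0.443
grip_force: 60.0
time_s: 25.05
position: [610.2, -164.9, 125.2]
ee_rot: [3.141, -0.0, 1.308]
contact_force: [0.4, -0.2, -0.1]
grip_width: 0.853
grip_force: 0.0
time_s: 26.05
position: [610.1, -165.0, 200.4]
ee_rot: [3.142, 0.0, 1.606]
contact_force: [0.3, -0.1, -0.6]
grip_width: 0.851
grip_force: 0.0
vial [-26.8  21.3] bub [-9.9  4.7] offset 0.15
t 26.55 pos [ 610.1 -164.9  200.2] rpy [-3.1 -0.   1.6] F [-0.2 -0.9  0. ] w 0.854 0.0
units x,y,z: -0.001 -0.001 1.016 turn -0.0
[[253.1 252.9 252.3 250.9 244.2 233.4 230.2 231.9 226.5 219.7 228.2 242.8 248.  247.6 241.5 228.9 225.6 232.6 234.4 231.3 233.1 245.  251.3 252.3 252.3 252.9 253.1]
 [225.6 224.7 224.1 223.5 226.  237.1 247.6 250.3 247.5 242.  243.6 249.3 251.4 251.3 248.8 244.4 246.  250.7 251.2 246.9 234.2 221.4 221.6 223.3 224.1 224.7 225. ]
 [ 66.1  66.   68.4  76.7  89.7 100.4 105.8 107.1 107.5 122.6 167.4 215.4 233.6 232.5 211.9 163.7 120.5 107.1 106.6 103.2  93.1  79.3  69.   65.4  65.2  65.7  65.8]]
```

The bubble offset is 0.15, against a table-level baseline of 0.17. The two line dips at about -13 and +8 mm are also centred on the bubble. I'll close the hand and move over the level to press.

```bash
python3 -m inch '[[0.2,-0.04,0,0],[0.4,-0.075,0,0],[0.4,-0.075,0,0],[0.4,-0.075,0,0],[0.4,-0.075,0,0],[0.4,-0.075,0,0],[0.4,-0.075,0,0],[0.14,-0.03,0,0],[0,0,0,0],[0,0,0,0],[0,0,0,0]]' 1 30;  python3 - <<'E'
from h import *
go(563,42,165,1.608)
E
```

```text
time_s: 27.65
position: [563.9, 36.8, 200.4]
ee_rot: [3.141, 0.001, 1.605]
contact_force: [-0.7, -0.5, -0.1]
grip_width: -0.001
grip_force: 0.0
t 27.65 pos [563.9  36.8 200.4] rpy [3.1411e+00 1.3000e-03 1.6051e+00] F [-0.7 -0.5 -0.1] w -0.001 0.0
units x,y,z: 0.07 -0.009 0.471 turn -0.0009
```

```bash
python3 -m inch '[[0.07,-0.009,0.07,0],[0,0,0.13,0],[0,0,0.13,0],[0,0,0.08,0],[0,0,0.05,0],[0,0,0,0],[0,0,0,0]]';  python3 -m inch '[[0,0,0.013,0],[0,0,0.013,0],[0,0,0.013,0],[0,0,0,0]]'
```

```text
time_s: 28.35
position: [562.7, 44.2, 165.8]
ee_rot: [3.141, -0.0, 1.608]
contact_force: [-0.5, -0.1, -0.8]
grip_width: -0.002
grip_force: 0.0
time_s: 28.75
position: [562.6, 44.2, 162.8]
ee_rot: [-3.142, -0.0, 1.608]
contact_force: [0.3, -0.4, 0.1]
grip_width: 0.0
grip_force: 0.0
```

```bash
python3 -m inch '[[0,0,0.01,0],[0,0,0.01,0],[0,0,0,0]]';  python3 -m inch '[[0,0,0.007,0],[0,0,0.007,0],[0,0,0,0]]'; python3 -m inch '[[0,0,0.007,0],[0,0,0,0]]'
```

```text
time_s: 29.05
position: [562.5, 44.2, 161.2]
ee_rot: [-3.141, -0.0, 1.608]
contact_force: [-0.2, 0.9, -0.2]
grip_width: 0.001
grip_force: 0.0
time_s: 29.35
position: [562.6, 44.2, 160.2]
ee_rot: [-3.141, -0.0, 1.608]
contact_force: [-0.5, -0.1, -1.2]
grip_width: -0.0
grip_force: 0.0
time_s: 29.55
position: [562.6, 44.2, 159.7]
ee_rot: [-3.141, -0.0, 1.608]
contact_force: [-0.2, 0.0, -0.4]
grip_width: 0.003
grip_force: 0.0
```

```bash
python3 -m inch '[[0,0,0.006,0],[0,0,0,0]]';  python3 -m inch '[[0,0,0.006,0],[0,0,0,0]]'; python3 -m inch '[[0,0,0.006,0],[0,0,0,0]]'
```

```text
time_s: 29.75
position: [562.6, 44.2, 159.3]
ee_rot: [-3.142, -0.0, 1.608]
contact_force: [0.3, -0.0, -0.5]
grip_width: -0.001
grip_force: 0.0
time_s: 29.95
position: [562.6, 44.2, 158.8]
ee_rot: [-3.142, -0.0, 1.608]
contact_force: [0.3, -0.1, 0.1]
grip_width: -0.0
grip_force: 0.0
time_s: 30.15
position: [562.6, 44.2, 158.4]
ee_rot: [-3.142, -0.0, 1.608]
contact_force: [-0.5, -0.2, -0.0]
grip_width: -0.004
grip_force: 0.0
```

```bash
for i in 1 ; do python3 -m inch '[[0,0,0.006,0],[0,0,0.006,0],[0,0,0,0]]'|sed -n '2p;4p';  python3 -m inch '[[0,0,0.006,0],[0,0,0,0]]'|sed -n '2p;4p'; python3 -m inch '[[0,0,0.006,0],[0,0,0,0]]'|sed -n '2p;4p'; done
```

```text
position: [562.6, 44.2, 157.5]
contact_force: [0.0, 0.1, 0.4]
position: [562.6, 44.2, 157.0]
contact_force: [0.3, -0.5, -0.8]
position: [562.6, 44.2, 156.6]
contact_force: [0.2, -0.1, -0.0]
```

```bash
python3 - <<'E'
from h import *
o=optics.read_camera("side")[150:260,280:420]
cv2.imwrite("pics/g6.png",cv2.resize(o,None,fx=5,fy=5,interpolation=2)[:,:,::-1])
E
```

```text
(no output)
```

View pics/g6.png

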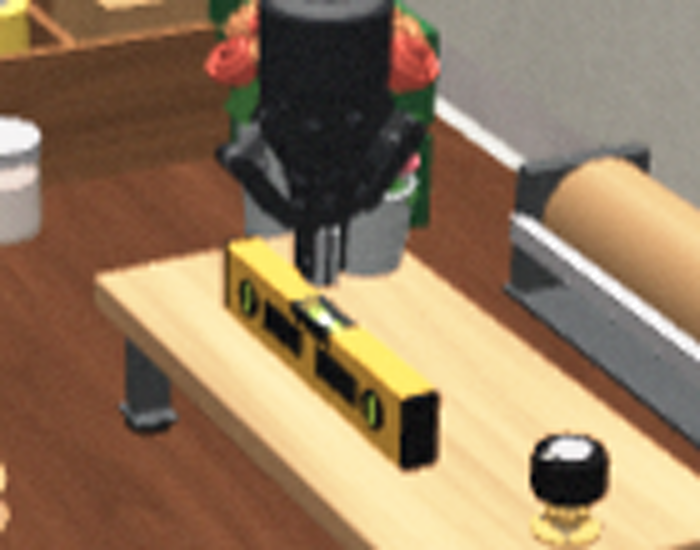

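```bash
python3 - <<'E'
from h import *
for X in [(562.6,44.2,z) for z in (142.6,146,150,155,160)]+[(572,44,142),(580,44,142),(563,55,142),(563,60,142)]: print(X,(proj("side",X)-[280,150])*5)
E
```

```text
(562.6, 44.2, 142.6) [317.04424964 316.34831421]
(562.6, 44.2, 146) [317.17023968 311.15111577]
(562.6, 44.2, 150) [317.31881312 305.02233258]
(562.6, 44.2, 155) [317.50506391 297.339326  ]
(562.6, 44.2, 160) [317.69191068 289.63173467]
(572, 44, 142) [331.52323942 314.46379112]
(580, 44, 142) [343.68555691 311.97114076]
(563, 55, 142) [309.49595364 309.59820122]
(563, 60, 142) [305.75815703 306.13472898]
```

The fingertips at (320,283) are in line with the vial at (325,312). They appear about 12 mm above it, so there is no contact yet. I'll keep lowering.

```bash
f(){ sed -n '2p;4p'; }; python3 -m inch '[[0,0,0.013,0],[0,0,0.013,0],[0,0,0.013,0],[0,0,0.013,0],[0,0,0,0]]'|f;  python3 -m inch '[[0,0,0.013,0],[0,0,0.013,0],[0,0,0,0]]'|f; python3 -m inch '[[0,0,0.013,0],[0,0,0,0]]'|f
```

```text
position: [562.5, 44.2, 152.6]
contact_force: [-0.2, -0.9, -0.2]
position: [562.5, 44.2, 150.7]
contact_force: [0.0, 0.8, -0.5]
position: [562.6, 44.2, 149.7]
contact_force: [-0.4, 0.3, 0.2]
```

```bash
f(){ sed -n '2p;4p'; }; python3 -m inch '[[0,0,0.013,0],[0,0,0,0]]'|f;  python3 -m inch '[[0,0,0.008,0],[0,0,0,0]]'|f; python3 -m inch '[[0,0,0.008,0],[0,0,0,0]]'|f
```

```text
position: [562.5, 44.2, 148.7]
contact_force: [0.6, -0.2, -0.5]
position: [562.6, 44.2, 148.2]
contact_force: [-0.4, 0.5, -0.0]
position: [562.6, 44.2, 147.6]
contact_force: [-0.3, -0.3, -0.3]
```

```bash
f(){ sed -n '2p;4p'; }; for i in 1; do python3 -m inch '[[0,0,0.008,0],[0,0,0,0]]'|f;  python3 -m inch '[[0,0,0.008,0],[0,0,0,0]]'|f; python3 -m inch '[[0,0,0.008,0],[0,0,0,0]]'|f;  python3 -m inch '[[0,0,0.008,0],[0,0,0,0]]'|f; done
```

```text
position: [562.6, 44.2, 146.9]
contact_force: [-0.2, -0.1, -0.1]
position: [562.6, 44.2, 146.4]
contact_force: [-0.1, 0.6, 0.7]
position: [562.6, 44.2, 145.7]
contact_force: [-0.2, 0.2, 0.1]
position: [562.6, 44.2, 145.1]
contact_force: [0.8, 0.1, -1.3]
```

```bash
f(){ sed -n '2p;4p'; }; for i in 1; do python3 -m inch '[[0,0,0.008,0],[0,0,0,0]]'|f;  python3 -m inch '[[0,0,0.008,0],[0,0,0,0]]'|f; python3 -m inch '[[0,0,0.006,0],[0,0,0,0]]'|f;  python3 -m inch '[[0,0,0.006,0],[0,0,0,0]]'|f; done
```

```text
position: [562.6, 44.2, 144.6]
contact_force: [-0.0, -0.1, -0.4]
position: [562.6, 44.2, 144.0]
contact_force: [0.1, 0.3, 0.4]
position: [562.6, 44.2, 143.5]
contact_force: [-0.3, 0.5, -0.3]
position: [562.6, 44.2, 143.1]
contact_force: [0.1, -0.3, -0.7]
```

```bash
python3 - <<'E'
from h import *
o=optics.read_camera("side"); t=optics.read_camera("top")
a=cv2.resize(o[170:240,310:385],None,fx=7,fy=7,interpolation=2); b=cv2.resize(t[170:240,255:295],None,fx=7,fy=7,interpolation=2)
cv2.imwrite("pics/g7.png",np.hstack([a,b])[:,:,::-1])
for z in (130,135,140,146,150,160): print(z,(proj("side",(562.6,44.2,z))-[310,170])*7)
print(manip.get_obs()["time_s"])
E
```

```text
130 [233.21159834 329.71518867]
135 [233.46905156 319.0950203 ]
140 [233.72732336 308.44108471]
146 [234.03833555 295.61156207]
150 [234.24633836 287.03126561]
160 [234.76867495 265.48442854]
34.2
```

View pics/g7.png

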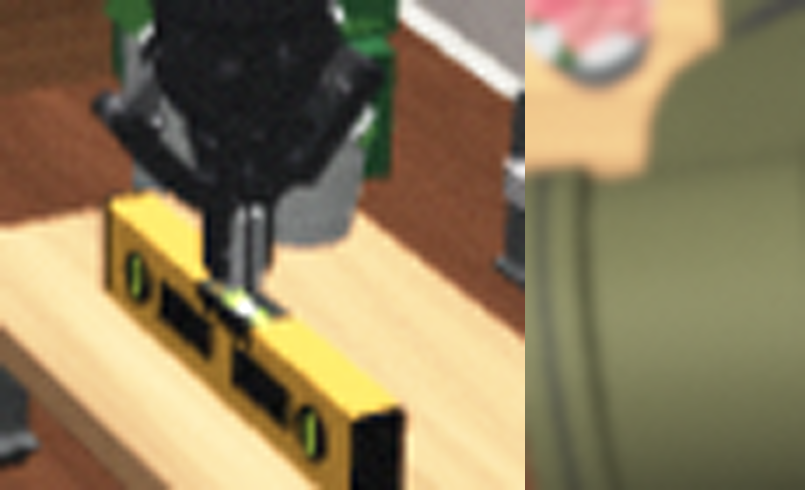

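The fingertips at (240,288) are over the vial at (243,303), roughly 3 to 4 mm above it. The bubble is still visible between the lines. I'll shift a little along the level and keep lowering in small steps.

```bash
f(){ sed -n '4p'; }; for i in 1; do python3 -m inch '[[-0.03,0,0.006,0],[0,0,0,0]]'|f;  python3 -m inch '[[0,0,0.006,0],[0,0,0,0]]'|f; python3 -m inch '[[0,0,0.006,0],[0,0,0,0]]'|f;  python3 -m inch '[[0,0,0.006,0],[0,0,0,0]]'|f; python3 -m inch '[[0,0,0.005,0],[0,0,0,0]]'; done
```

```text
contact_force: [-0.8, 0.1, 0.1]
contact_force: [-0.1, -0.0, 0.6]
contact_force: [-0.7, -0.3, -0.4]
contact_force: [-0.6, 0.4, -0.3]
time_s: 35.2
position: [562.7, 42.0, 140.9]
ee_rot: [-3.142, -0.0, 1.608]
contact_force: [0.1, 0.0, -0.1]
grip_width: 0.002
grip_force: 0.0
```

```bash
f(){ sed -n '4p'; }; for i in 1; do python3 -m inch '[[0,0,0.006,0],[0,0,0,0]]'|f;  python3 -m inch '[[0,0,0.006,0],[0,0,0,0]]'|f; python3 -m inch '[[0,0,0.006,0],[0,0,0,0]]'|f;   python3 -m inch '[[0,0,0.005,0],[0,0,0,0]]'; done
```

```text
contact_force: [0.8, 0.9, -0.0]
contact_force: [-0.1, -0.5, -0.4]
contact_force: [-0.2, -0.1, 0.8]
time_s: 36.0
position: [562.7, 42.0, 139.2]
ee_rot: [-3.142, -0.0, 1.608]
contact_force: [0.2, -0.5, -0.4]
grip_width: 0.005
grip_force: 0.0
```

```bash
f(){ sed -n '4p'; }; for i in 1; do python3 -m inch '[[0,0,0.006,0],[0,0,0,0]]'|f;  python3 -m inch '[[0,0,0.006,0],[0,0,0,0]]'|f; python3 -m inch '[[0,0,0.006,0],[0,0,0,0]]'|f;   python3 -m inch '[[0,0,0.005,0],[0,0,0,0]]'; done
```

```text
contact_force: [0.4, -0.3, 0.7]
contact_force: [-0.5, -0.1, -0.1]
contact_force: [-0.2, 0.6, 0.7]
time_s: 36.8
position: [562.8, 41.9, 137.9]
ee_rot: [3.141, -0.0, 1.608]
contact_force: [-1.3, 0.2, 5.2]
grip_width: -0.001
grip_force: 2.4
```

```bash
python3 -m inch '[[0,0,0.004,0],[0,0,0,0],[0,0,0,0],[0,0,0,0],[0,0,0,0],[0,0,0,0],[0,0,0,0],[0,0,0,0],[0,0,0,0]]'; python3 - <<'E'
from h import *
np.set_printoptions(precision=0,suppress=True,linewidth=220)
for _ in range(3): print(manip.get_obs()["contact_force"]); optics.read_camera("side")
s,p,im=bubble("side",(564,41),1.608,146); k=slice(95,176,3); print(np.c_[s,p][k].T)
E
```

```text
time_s: 37.7
position: [562.8, 42.0, 137.9]
ee_rot: [3.141, -0.0, 1.608]
contact_force: [-1.6, -0.2, 7.5]
grip_width: 0.004
grip_force: 3.7
[-2. -0.  8.]
[-3.  0.  7.]
[-2.  1.  7.]
[[-40. -37. -34. -31. -28. -25. -22. -19. -16. -13. -10.  -7.  -4.  -1.   2.   5.   8.  11.  14.  17.  20.  23.  26.  29.  32.  35.  38.]
 [254. 254. 254. 255. 258. 253. 234. 216. 197. 194. 197. 202. 181. 138. 102.  93.  94.  80.  60.  45.  34.  31.  34.  57.  94. 124. 156.]
 [239. 238. 238. 239. 243. 236. 217. 208. 203. 209. 208. 206. 183. 140. 103.  93.  94.  81.  61.  45.  35.  32.  35.  53.  85. 114. 146.]
 [113. 112. 112. 113. 117. 117. 114. 120. 128. 144. 171. 194. 178. 137. 103.  94.  95.  82.  61.  45.  36.  34.  35.  39.  50.  62.  74.]]
```

```bash
python3 -m inch '[[0,0,0.004,0],[0,0,0,0],[0,0,0,0]]'; python3 - <<'E'
from h import *
np.set_printoptions(precision=0,suppress=True,linewidth=220)
s,p,im=bubble("side",(564,41),1.608,146)
def fromcrop(f,f0,r,c):
    a=cv2.imread(f)[:,:,::-1]; a=cv2.resize(a,None,fx=1/f0,fy=1/f0,interpolation=cv2.INTER_AREA)
    J=np.zeros((480,640,3),np.uint8); J[r:r+a.shape[0],c:c+a.shape[1]]=a; return J
old=optics.read_camera
def prof(J):
    optics.read_camera=lambda n:J
    q=bubble("side",(564,41),1.608,146,1)[1]; optics.read_camera=old; return q
g6=prof(fromcrop("pics/g6.png",5,150,280)); g7=prof(fromcrop("pics/g7.png",7,170,310)[:, :640])
g5=prof(fromcrop("pics/g5.png",4,170,290))
k=slice(104,170,3); print(np.c_[s,p[:,2],g7[:,2],g6[:,2],g5[:,2],p[:,0],g7[:,0],g6[:,0],g5[:,0]][k].T); print(manip.get_obs()["contact_force"])
E
```

```text
time_s: 38.45
position: [562.8, 41.9, 137.9]
ee_rot: [3.141, -0.0, 1.608]
contact_force: [-3.3, -0.5, 10.2]
grip_width: 0.002
grip_force: 4.9Traceback (most recent call last):
  File "<stdin>", line 11, in <module>
  File "<stdin>", line 10, in prof
  File "h.py", line 23, in bubble
    P=[proj(n,(ctr[0]+q*np.cos(ang)-off*np.sin(ang),ctr[1]+q*np.sin(ang)+off*np.cos(ang),z)) for q in s]
       ~~~~^^^^^^^^^^^^^^^^^^^^^^^^^^^^^^^^^^^^^^^^^^^^^^^^^^^^^^^^^^^^^^^^^^^^^^^^^^^^^^^^^
  File "h.py", line 7, in proj
    c=optics.calibration(n); p=c["mtx"]@(c["R"]@np.array(X,float)+c["t"]); return p[:2]/p[2]
ValueError: time passes only in moves, steps and waits
```

```bash
python3 - <<'E'
from h import *
np.set_printoptions(precision=0,suppress=True,linewidth=220)
s=np.arange(-31,35,3.)
def prof(im):
    q=0
    for off in np.arange(-5,5.1):
        M=np.float32([proj("side",(564-u*.037-off,41+u-off*.037,146)) for u in s])[None]
        q=q+cv2.remap(im,M[:,:,0],M[:,:,1],cv2.INTER_CUBIC)[0]/11
    return q
def crop(f,k,r,c,w):
    a=cv2.imread(f)[:,:w,::-1].copy(); a=cv2.resize(a,None,fx=1/k,fy=1/k,interpolation=cv2.INTER_AREA)
    J=np.zeros((480,640,3),np.float32); J[r:r+a.shape[0],c:c+a.shape[1]]=a; return J
now=np.mean([optics.read_camera("side") for _ in range(4)],0).astype(np.float32)
Q=[prof(now),prof(crop("pics/g7.png",7,170,310,525)),prof(crop("pics/g6.png",5,150,280,700)),prof(crop("pics/g5.png",4,170,290,800))]
print(np.c_[s,np.stack([q[:,2] for q in Q],1)].T); print(np.stack([q[:,0] for q in Q])); print(manip.get_obs()["contact_force"])
E
```

```text
[[-31. -28. -25. -22. -19. -16. -13. -10.  -7.  -4.  -1.   2.   5.   8.  11.  14.  17.  20.  23.  26.  29.  32.]
 [112. 113. 112. 110. 118. 128. 144. 172. 198. 184. 141. 104.  94.  93.  76.  57.  44.  36.  34.  36.  41.  51.]
 [113. 118. 121. 120. 123. 128. 143. 167. 194. 199. 187. 164. 137. 124. 116. 108.  96.  78.  64.  55.  55.  60.]
 [113. 118. 122. 120. 123. 129. 144. 167. 194. 199. 187. 164. 134. 115. 101.  95.  93.  92.  98. 103. 109. 111.]
 [114. 114. 114. 116. 115. 106. 110. 135. 170. 192. 197. 193. 165. 125.  94.  87.  90.  94. 102. 107. 110. 110.]]
[[255. 258. 253. 234. 217. 198. 193. 197. 206. 187. 142. 104.  92.  90.  74.  55.  42.  34.  31.  36.  58.  94.]
 [255. 256. 250. 231. 214. 195. 190. 191. 202. 205. 210. 214. 199. 179. 156. 139. 122.  97.  82.  87. 114. 137.]
 [255. 257. 250. 231. 213. 196. 191. 192. 202. 204. 210. 213. 200. 191. 180. 180. 179. 174. 187. 217. 247. 255.]
 [254. 247. 229. 200. 186. 170. 157. 160. 181. 196. 202. 206. 192. 173. 161. 161. 170. 191. 223. 245. 255. 255.]]
[-2. -0.  9.]
```

Under the press, the visible bubble edge matches the levelled, unpressed profile to within 0.5 mm. The vertical force is about 10 N, so I'm handing in.

```bash
python3 -c "
from plant import manip
print(manip.get_obs()['contact_force'],manip.get_obs()['time_s']); print(manip.finish_job())"
```

```text
[-2.31975421 -0.31517004  9.01557158] 38.95
the job is handed in; nothing more can be done
None
```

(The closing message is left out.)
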